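Angle a leg blank past the post into its holding nest and latch it

ROBOT

A 7-joint arm with a two-finger parallel gripper is mounted at the origin on a cart in front of the work surface, level with it; the furniture and walls round the work are solid. World frame = base frame: x ahead of the robot, y to its left, z up, the work surface at z = 0. Lengths are in m, angles in rad, forces in N, time in s.
With the tool pointing down it reaches from about 0.35 to 0.9 m from the base axis. Payload 19.9 kg.
Tool frame: the origin (TCP) lies midway between the tips of the shut fingers; the grasp point (between the pads) lies 19 mm behind it; z points along the fingers, y is the line along which they close (so a half turn about z gives the same grasp; the last joint's range is limited). The gripper opens to 85 mm and grips with 20 to 120 N. Pads are 22 mm wide; open, the fingers measure 114 mm over their backs; the gripper's body (76 mm by 85 mm) begins 54 mm behind the grasp point. The pads swing forward as they close: fully open they stand 13 mm farther back than shut.
Start: joints at [1.089, 0.417, -0.01, 1.614, 0.005, 1.111, -0.053], TCP at [0.267, -0.565, 0.231] pointing down, gripper open.
Joint ranges: [-2.81, 2.81], [-0.39, 2.02], [-1.27, 1.25], [0.06, 2.57], [-1.19, 4.33], [0.19, 2], [-2.82, 2.82]. Speed limits (rad/s): [1.89, 1.89, 2.39, 2.39, 3.01, 3.01, 3.01].

INTERFACE

Orientations are given as a rotation vector (axis times angle).
In Python, from workcell import bot gives the robot as it stands. The module is installed in compiled form; this text tells all that it offers.
- The arm moves only by the tool step_arm, never from a script. Its argument "targets" is a list of rows, each a list of 7 numbers: the closure, from 0 (fully open) to 1 (shut), then the shift along the world's x, y, z in units of 0.04 m (1.0 is 0.04 m), then the turn, a rotation vector about the world's x, y, z in units of 0.12 rad (1.0 is 0.12 rad). A call has exactly 8 rows; each row shifts and turns the commanded pose from where the row before left it; what a row does not reach is not made up. A row lasts 1/12 s, in which the tool goes at most 41.7 mm and 7.16 degrees, less where a joint would pass 70% of its speed; a pose out of reach is approached as far as the arm can. A call with a number of a shift or a turn outside -1 to 1 is refused whole. A call with a gripper value outside its range is refused whole. The fingers move at their own pace and stop on an object; "newtons" is the grip in N (left out, the last holds). Time passes only in rows, so rows that do not move let the fingers close, or fill a call up. It gives the time, the measured TCP pose, the force, the opening and the grip force at its end, in the units of the state.
- bot.sense(): the state, without advancing time (a new reading comes with each control period).
- bot.grab_frame(name): name is "side" or "top" or "wrist"; returns a dict with "image" (400x640x3 uint8, red, green, blue), "depth" (400x640 float32, m along the optical axis (not along the pixel's ray), 0 where there is no reading), "mtx" (3x3 intrinsics, pixels), "dist" ([k1, k2, p1, p2, k3] as OpenCV has them; the pictures are not rectified), "eye" and "attitude" of the camera in the world. Camera axes: x right, y down, z forward; pixel columns grow to the right and rows downward; lengths in m; the calibration is good to about 2 mm. A picture is of the moment at which its call begins.
- bot.close_job(): hands the job in; it is judged then, once.
The state is a dict: "time": time; "joint_pos": joint angles; "qd": joint speeds; "joint_efforts": joint torques, N m; "tcp_pos": TCP position; "tool_rot": TCP orientation; "wrist_force": force on the tool from outside, world axes, zero at the start; "wrist_torque": the same for the moment, N m; "finger_gap": finger opening in m; "finger_force": force on a finger pad.
Only numpy, scipy, OpenCV 4.12 (cv2) and the standard library are available. Lean on these libraries where they do the work, as an engineer would, in place of code of your own. Each camera call takes 0.05 s, during which the arm holds its last target. There are 200 camera calls.

TASK

Push the long square blank into the holding nest on the bench, ready for its mortise to be chopped: push its ends in turn to angle it, slide its right-hand end in behind the steel post, then swing its left-hand end in until the blank lies flat against the back rail between the two end stops. Only then push the keeper's knob round, as far as it goes, so that its pin stands in front of the blank. Only push: the blank stays down on the bench and is never lifted, and the other things on the bench stay where they are.

Things in the scene. Friction and masses are not known exactly. Their poses are not given: they have to be found in the camera images.
- blank: The long piece: a square pale wood stick, 34 mm wide (its x), 260 mm long (its y), 34 mm high, 0.15 to 0.3 kg, pencil lines on its top. Origin: centre of its underside, on the bench. It starts loose between robot and nest, within 9 degrees of parallel to the back rail, shifted to the left of the bay and clear of the post; its y points left, like the nest's y.
- blank_left_end (a point): Centre of the blank's left-hand end face (its +y end), 17 mm above the bench.
- blank_right_end (a point): Centre of the blank's right-hand end face (its -y end), 17 mm above the bench.
- nest: The holding nest: a back rail, two end stops (dark wood), a steel post and a keeper, all fixed to the bench; it has no floor, the blank slides on the bench. Origin: bench level, centre of the place where the seated blank lies; x points away from the robot to the rail, y left along the rail, z up. 'In the nest's frame' below means this frame, in mm.
- back_rail (a point): Middle of the upper front edge of the back rail. In the nest's frame the rail's front face is at x = +17, it runs from y -149 to +147, is 32 thick and 36 high.
- right_stop (a point): Middle of the upper edge of the right end stop's inner face. In the nest's frame: inner face at y = -136, x from -35 to +17, 34 long in y, 30 high.
- left_stop (a point): Middle of the upper edge of the left end stop's inner face. In the nest's frame: inner face at y = +136, x from -10 to +17, 26 long in y, only 14 high. Between the two stops the blank has 12 mm of play.
- post (a point): Centre of the top of the steel post, 22 mm in diameter, 55 mm high, in front of the right-hand end of the bay: axis at x = -39, y = -85 in the nest's frame, so 45 mm are free between post and rail. With the blank's right-hand end against the right stop and the rail, its left-hand end can stand out by at most about 13 degrees (the blank then bears on the post).
- keeper (a joint): Hinge of the keeper, a flat steel arm on the rail, in rad. 0 = closed, at its stop: the arm points to the nest's -x over the blank's left part. It grows as the arm swings open to the left and on to the back; pi/2 = along the nest's +y, largest 2.2. Starts between 1.2 and 1.9, turns with about 1 N at the knob and stays where it is left. The arm is 39 to 46 mm above the bench, clear above the blank.
- keeper_pivot (a point): The keeper's vertical hinge axis, on the back rail (x = +34 mm, y = +118 mm in the nest's frame), 60 mm above the bench.
- keeper_knob (a point): Centre of the keeper's wooden knob, 19 mm in diameter, upright on the free end of the arm, 61 mm from the hinge axis, from 46 to 70 mm above the bench (this point: 62 mm). Below the arm hangs the keeper's pin, 12 mm in diameter, down to 16 mm above the bench; closed, it stands 4 mm in front of the seated blank.
- sanding_block: Sanding block, 52 x 90 x 27 mm, to the right in front of the post; a bystander. Origin: centre of its underside.
- pencil: Pencil, 152 mm long, 8 mm thick, lying behind the back rail; a bystander. Origin: centre of its underside.
- wax_tin: Round tin, 69 mm in diameter, 32 mm high, on the right near the bench's front edge; a bystander. Origin: centre of its underside.
- turned_box: Round turned wooden box with lid, 57 mm in diameter, 66 mm high, on the right near the bench's front edge; a bystander. Origin: centre of its underside.
- tape_measure: Tape measure, 34 x 70 x 62 mm, to the right of the nest; a bystander. Origin: centre of its underside.

How it is judged:
On the way, in this order (a step that is already met when the one before it is completed fails the run):
1. the blank's right-hand end is in behind the post (y of blank_right_end in the frame of nest below -0.09 m and x of blank_right_end in the frame of nest above -0.03 m), for 0.1 s.
2. the blank lies flat against the back rail between the end stops, with the keeper still open (x of each of blank_right_end, blank_left_end in the frame of nest above -0.005 m and y of blank in the frame of nest between -0.008 and 0.008 m and value of joint keeper above 0.7 rad), for 0.2 s.
At the end, for the whole second after the job is handed in: The blank lies still and flat on the bench in the nest, both ends within 5 mm of touching the back rail, between the two end stops, and the keeper is closed to within 0.15 rad (9 degrees) of its stop (x of blank_right_end in the frame of nest between -0.005 and 0.005 m and x of blank_left_end in the frame of nest between -0.005 and 0.005 m and y of blank in the frame of nest between -0.008 and 0.008 m and height (world z) of blank below 0.004 m and angle between blank's own z axis and vertical below 0.05 rad and linear speed of blank below 0.02 m/s and value of joint keeper below 0.15 rad).
It fails at once if the blank is lifted or tipped off the bench (height (world z) of blank above 0.012 m or angle between blank's own z axis and vertical above 0.2 rad).
It fails at once if a bystander is shifted more than 20 mm (distance of any of sanding_block, pencil, wax_tin, turned_box, tape_measure from where it was at the start of the episode above 0.02 m).
It also fails if it takes over 72 s, if anything falls off the work surface, if the arm or the gripper's body presses on something with over 40 N, if the wrist force passes 120 N, or if a joint passes its speed limit or range.

## Working session

There is one attempt and no reset: what is moved stays moved. The work goes in short steps, Python scripts to look and compute and a tool call to move; the robot and the scene stay as the last step left them, time stands still between calls to the robot, and variables do not carry over. Pictures are saved under pics/ and viewed, at most 10 in all, crops included, and the job is handed in when it is done.

Besides the shell and the picture viewer there is one more tool, called after "Emit:" as name([rows], argument=value, ...), one row to a line, values as JSON. step_arm: Moves the arm, as the interface text tells. Its arguments: {"type":"object","properties":{"targets":{"type":"array"},"newtons":{"type":"number"}},"required":["targets"]}

```bash
mkdir -p pics; cat > h.py <<'E'
import numpy as np, cv2
from scipy.spatial.transform import Rotation as R
from workcell import bot
def Rm(f):
    a=np.array(f["attitude"],float)
    return a if a.shape==(3,3) else R.from_rotvec(a).as_matrix() if a.size==3 else R.from_quat(a).as_matrix()
def cast(f,uv,z):
    uv=np.array(uv,float).reshape(-1,1,2)
    n=cv2.undistortPoints(uv,np.array(f["mtx"]),np.array(f["dist"])).reshape(-1,2)
    d=np.c_[n,np.ones(len(n))]@Rm(f).T; e=np.array(f["eye"])
    return e+d*((z-e[2])/d[:,2])[:,None]
def proj(f,P):
    M=Rm(f).T
    return cv2.projectPoints(np.array(P,float).reshape(-1,3),cv2.Rodrigues(M)[0],-M@np.array(f["eye"]),np.array(f["mtx"]),np.array(f["dist"]))[0].reshape(-1,2)
def cloud(f):
    h,w=f["depth"].shape; u,v=np.meshgrid(np.arange(w),np.arange(h))
    n=cv2.undistortPoints(np.stack([u,v],-1).reshape(-1,1,2).astype(float),np.array(f["mtx"]),np.array(f["dist"])).reshape(-1,2)
    P=np.c_[n,np.ones(len(n))]*f["depth"].reshape(-1,1)
    return (P@Rm(f).T+np.array(f["eye"])).reshape(h,w,3)
def save(f,name): cv2.imwrite("pics/"+name,f["image"][:,:,::-1])
E
python3 - <<'E'
from h import *
for n in("top","side"):
    f=bot.grab_frame(n); save(f,n+"0.png"); print(n,f["eye"],f["attitude"],f["mtx"])
print(bot.sense())
E
```

```text
top [ 0.36281143 -0.2592248   1.34778561] [-2.18367269  2.12894128 -0.10114782] [[481.73737011   0.         309.11995172]
 [  0.         481.73737011 202.32576275]
 [  0.           0.           1.        ]]
side [-0.09181072 -1.37933627  0.57214434] [-1.89931407  0.50957543 -0.31446286] [[500.98647317   0.         321.30404675]
 [  0.         500.98647317 208.53875522]
 [  0.           0.           1.        ]]
{'time': 0.1, 'joint_pos': array([ 1.08847562,  0.41791758, -0.01032901,  1.61412206,  0.00470081,
        1.11069622, -0.05299226]), 'qd': array([ 0.00236953, -0.00073576,  0.00095978, -0.00354781, -0.0004043 ,
       -0.00205577,  0.00066312]), 'joint_efforts': array([ 1.11678175e-03, -8.65812707e+01,  6.80181719e-01, -4.35636163e+01,
        1.92476000e-02,  4.99668342e-03, -1.34496572e-04]), 'tcp_pos': array([ 0.266546  , -0.56496125,  0.23071725]), 'tool_rot': array([-3.06453014e+00, -6.86673230e-01,  5.01058392e-04]), 'wrist_force': array([ 0.09779851,  0.47054496, -0.45197151]), 'wrist_torque': array([ 0.00955589, -0.03576423,  0.01304016]), 'finger_force': 0.0, 'finger_gap': 0.08552234958181187}
```

View pics/top0.png

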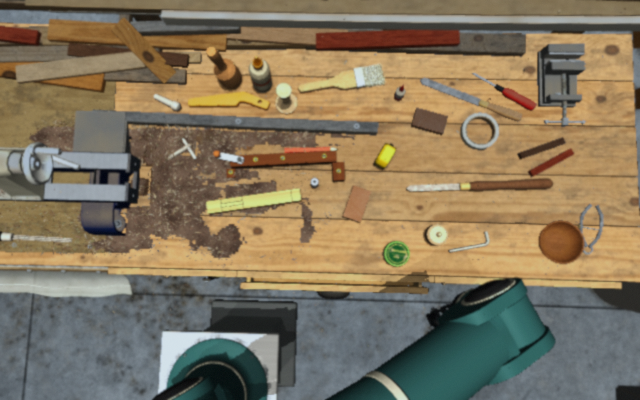

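View pics/side0.png

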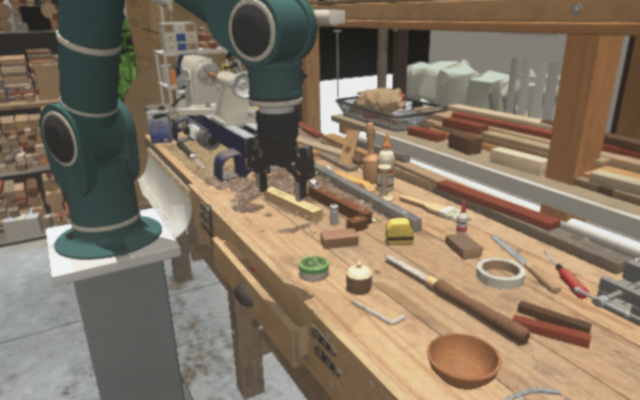

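Top view: blank (yellow) from about (207,208) to (300,195). The rail runs (238,160)–(335,155), with the right stop at (338,172), the post at (314,182), the left stop at (232,172) and the keeper pointing left near (225,156). I'll enlarge that area and measure it.

```bash
python3 - <<'E'
from h import *
f=bot.grab_frame("top"); im=f["image"]
c=cv2.resize(im[135:225,195:355],None,fx=5,fy=5,interpolation=cv2.INTER_CUBIC)
cv2.imwrite("pics/crop1.png",c[:,:,::-1])
hsv=cv2.cvtColor(im,cv2.COLOR_RGB2HSV)
for (v,u) in [(201,250),(159,290),(182,314),(172,338),(170,233),(156,225),(155,222),(200,355)]: print(u,v,im[v,u],hsv[v,u])
X=cloud(f)
roi=np.zeros(im.shape[:2],bool); roi[180:220,195:312]=1
m=((X[...,2]>.026)&(X[...,2]<.045)&roi).astype(np.uint8)
print("blank depth mask",m.sum(), np.median(X[m>0][:,2]))
print("bench z",np.median(X[205:215,310:330,2]))
for nm,zlo,zhi,(v0,v1,u0,u1) in [("rail",.03,.042,(145,168,238,332)),("post",.045,.065,(172,192,306,322)),("keeper",.037,.08,(145,165,200,250))]:
    s=X[v0:v1,u0:u1].reshape(-1,3); s=s[(s[:,2]>zlo)&(s[:,2]<zhi)]
    print(nm,len(s),s.mean(0),s.min(0),s.max(0))
E
```

```text
250 201 [213 224 139] [ 34  97 224]
290 159 [126  67  35] [ 11 184 126]
314 182 [144 153 156] [ 98  20 156]
338 172 [136 118  66] [ 22 131 136]
233 170 [122  77  38] [ 14 176 122]
225 156 [211 225 233] [101  24 233]
222 155 [208 221 229] [101  23 229]
355 200 [169 120  82] [ 13 131 169]
blank depth mask 1194 0.03406928473442494
bench z 0.00032041831627793727
rail 1029 [ 0.6290345  -0.16683872  0.03603744] [ 0.60446347 -0.29259231  0.03000859] [ 0.65345557 -0.03453136  0.04195938]
post 52 [ 0.56335187 -0.24852399  0.05494041] [ 0.55375004 -0.25811465  0.04851076] [ 0.57321488 -0.23896899  0.06197633]
keeper 248 [ 0.62542841 -0.01642321  0.04815221] [ 0.60922571 -0.06655485  0.03701451] [0.63899221 0.02839051 0.07631806]
```

View pics/crop1.png

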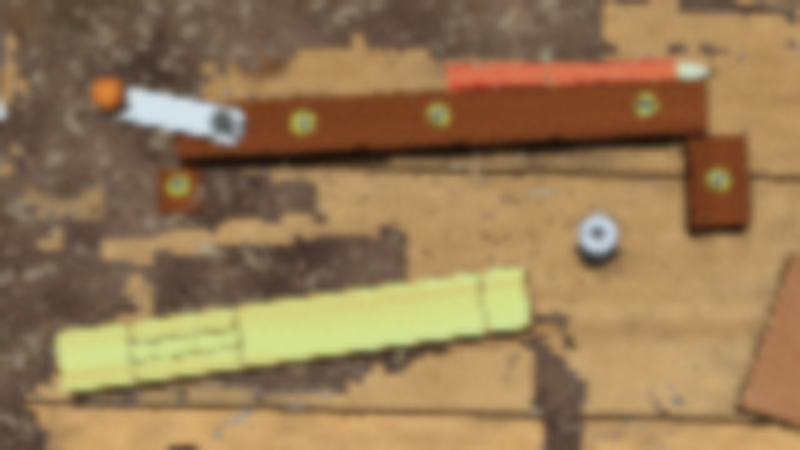

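Crop (5×, offset 195,135): keeper knob orange at (108,93), pivot at (228,123), post (597,237), right stop inner face at u≈690, left stop inner face at u≈198. Blank corners are near (57,330), (525,268), (530,328) and (65,390). Next I'll fit the nest frame.

```bash
cat > m.py <<'E'
from h import *
def blank(f,lo=(26,60,120),hi=(45,200,255)):
    hsv=cv2.cvtColor(f["image"],cv2.COLOR_RGB2HSV)
    m=cv2.inRange(hsv,lo,hi); z=np.zeros_like(m); z[135:225,195:355]=255; m&=z
    k=4; M=cv2.resize(m,None,fx=k,fy=k,interpolation=cv2.INTER_LINEAR)
    cs,_=cv2.findContours((M>127).astype(np.uint8),cv2.RETR_EXTERNAL,cv2.CHAIN_APPROX_NONE)
    c=max(cs,key=cv2.contourArea).reshape(-1,2)
    P=cast(f,(c+.5)/k-.5,.034)[:,:2].astype(np.float32)
    (cx,cy),(w,h),a=cv2.minAreaRect(P*1000)
    b=cv2.boxPoints(((cx,cy),(w,h),a))/1000
    e=[b[1]-b[0],b[2]-b[1]]; L=max(e,key=np.linalg.norm); L=L*np.sign(L[1])
    yaw=np.arctan2(-L[0],L[1])
    return np.array([cx,cy])/1000,(w,h),yaw
def knob(f):
    hsv=cv2.cvtColor(f["image"],cv2.COLOR_RGB2HSV)
    m=cv2.inRange(hsv,(5,150,160),(20,255,255)); z=np.zeros_like(m); z[135:200,195:270]=255
    v,u=np.nonzero(m&z); return len(u),cast(f,[[u.mean(),v.mean()]],.070)[0] if len(u) else None
E
python3 - <<'E'
from m import *
f=bot.grab_frame("top"); X=cloud(f); im=f["image"]
c,s,y=blank(f); print("blank",c,s,np.degrees(y)); print("knob",knob(f))
hsv=cv2.cvtColor(im,cv2.COLOR_RGB2HSV)
# rail front edge: per column, lowest row where depth z>0.02
fr=[];
for u in range(243,328):
    v=[v for v in range(145,170) if X[v,u,2]>.03]; fr.append((u,max(v)+.5))
P=cast(f,fr,.036); k=np.polyfit(P[:,1],P[:,0],1); print("rail front x=k*y+b",k,np.std(P[:,0]-np.polyval(k,P[:,1])))
yaw=-np.arctan(k[0]); print("nest yaw deg",np.degrees(yaw))
ex=np.array([np.cos(yaw),np.sin(yaw)]); ey=np.array([-np.sin(yaw),np.cos(yaw)])
cr=lambda u,v,z:cast(f,[[u/5+195-.4,v/5+135-.4]],z)[0]
post=cr(597,237,.055); piv=cr(228,123,.046); rs=cr(690,180,.030); ls=cr(198,185,.014)
s=X[172:192,306:322].reshape(-1,3); s=s[(s[:,2]>.05)&(s[:,2]<.06)]; print("post",post,s.mean(0))
post[:2]=(post[:2]+s.mean(0)[:2])/2
print("pivot",piv)
rf=np.array([np.polyval(k,-.17),-.17])
ox=rf@ex-.017
print("ox from rail",ox,"post",post[:2]@ex+.039,"piv",piv[:2]@ex-.034)
print("oy post",post[:2]@ey+.085,"piv",piv[:2]@ey-.118,"rs",rs[:2]@ey+.136,"ls",ls[:2]@ey-.136)
E
```

```text
blank [ 0.50984241 -0.08096175] (38.63529586791992, 262.349853515625) 9.587641
knob (22, array([0.63219358, 0.01975488, 0.07      ]))
rail front x=k*y+b [-0.07164411  0.60060432] 0.00261811806662444
nest yaw deg 4.09790332167162
post [ 0.5619395  -0.24720273  0.055     ] [ 0.56341312 -0.24865228  0.0547562 ]
pivot [ 0.62179589 -0.04263094  0.046     ]
ox from rail 0.5820688105870162 post 0.5825206397190402 piv 0.5831597584719449
oy post -0.20250302945372517 piv -0.20495606852217158 rs -0.20371489245261326 ls -0.2001759583293306
```

Emit:
step_arm([
  [0,0.3,0.75,0,0,0,-0.12],
  [0,0.3,0.75,0,0,0,-0.12],
  [0,0.3,0.75,0,0,0,-0.12],
  [0,0.3,0.75,0,0,0,-0.12],
  [0,0.3,0.75,0,0,0,-0.12],
  [0,0.3,0.75,0,0,0,-0.12],
  [0,0.3,0.75,0,0,0,-0.12],
  [0,0.3,0.75,0,0,0,-0.12],
])

```text
time: 0.87
tcp_pos: [0.3629, -0.3237, 0.2313]
tool_rot: [3.1, 0.508, -0.0]
wrist_force: [0.3, -0.7, -0.8]
finger_gap: 0.0855
finger_force: 0.0
```

Emit:
step_arm([
  [0,0.3,0.75,-0.4,0,0,-0.12],
  [0,0.3,0.75,-0.4,0,0,-0.12],
  [0,0.3,0.75,-0.4,0,0,-0.12],
  [0,0.3,0.75,-0.4,0,0,-0.12],
  [0,0.3,0.75,-0.4,0,0,-0.12],
  [0,0.3,0.75,-0.4,0,0,-0.12],
  [0,0.3,0.75,-0.4,0,0,-0.12],
  [0,0.3,0.75,-0.4,0,0,-0.12],
])

```text
time: 1.53
tcp_pos: [0.459, -0.0838, 0.1026]
tool_rot: [-3.124, -0.328, -0.0]
wrist_force: [0.7, -0.2, 0.5]
finger_gap: 0.0856
finger_force: 0.0
```

Emit:
step_arm([
  [0,0,0,-0.6,0,0,0],
  [0,0,0,-0.6,0,0,0],
  [0,0,0,-0.6,0,0,0],
  [0,0,0,-0.4,0,0,0],
  [0,0,0,-0.2,0,0,0],
  [0,0,0,-0.1,0,0,0],
  [0,0,0,0,0,0,0],
  [0,0,0,0,0,0,0],
])

```text
time: 2.2
tcp_pos: [0.4591, -0.0853, 0.004]
tool_rot: [3.124, 0.33, 0.001]
wrist_force: [-0.6, -0.5, -0.2]
finger_gap: 0.0855
finger_force: 0.0
```

```bash
python3 - <<'E'
from m import *
s=bot.sense(); print(s["tcp_pos"],s["wrist_force"])
f=bot.grab_frame("top"); cv2.imwrite("pics/t1.png",cv2.resize(f["image"][135:285,195:355],None,fx=4,fy=4)[:,:,::-1]); 
c,w,y=blank(f);print(c,w,np.degrees(y))
E
```

```text
[ 0.45909798 -0.08532834  0.00395031] [-0.60203531 -0.53093071 -0.15843137]
[ 0.52279376 -0.16358241] (35.907100677490234, 95.10875701904297) 10.435295
```

View pics/t1.png

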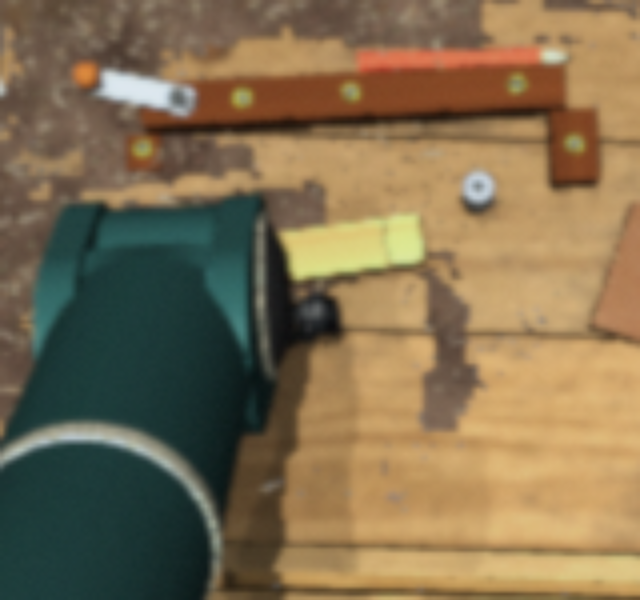

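The arm hides the left half. The right end is visible around (410,240) and the fingers are in front of the blank, so I'll push forward.

Emit:
step_arm([
  [0,0.3,0.02,0,0,0,0],
  [0,0.3,0.02,0,0,0,0],
  [0,0.3,0.02,0,0,0,0],
  [0,0.25,0.02,0,0,0,0],
  [0,0.25,0.02,0,0,0,0],
  [0,0.2,0.01,0,0,0,0],
  [0,0.12,0.01,0,0,0,0],
  [0,0,0,0,0,0,0],
])

```text
time: 2.92
tcp_pos: [0.5284, -0.0803, 0.0034]
tool_rot: [-3.124, -0.33, -0.001]
wrist_force: [-0.7, 0.4, -0.2]
finger_gap: 0.0853
finger_force: 0.0
```

Emit:
step_arm([
  [0,-0.4,0,0,0,0,0],
  [0,-0.4,0,0.5,0,0,0],
  [0.5,0,0,0.9,0,0,0],
  [1,-0.3,0.6,0.7,0,0,0],
  [1,-0.3,0.8,0.3,0,0,0],
  [1,0,0.9,0,0,0,0],
  [1,0,0.9,0,0,0,0],
  [1,0,0.9,0,0,0,0],
])

```text
time: 3.58
tcp_pos: [0.471, 0.0848, 0.0998]
tool_rot: [3.124, 0.329, 0.002]
wrist_force: [1.1, 0.3, 0.4]
finger_gap: 0.0126
finger_force: 0.0
```

```bash
cat >> m.py <<'E'
YN=np.radians(4.0); EX=np.array([np.cos(YN),np.sin(YN)]); EY=np.array([-EX[1],EX[0]]); O=.5825*EX-.203*EY
def nest(p): p=np.array(p)[:2]-O; return np.array([p@EX,p@EY])*1000
def world(x,y): return O+x/1000*EX+y/1000*EY
def rep(f):
    c,w,y=blank(f); n=nest(c); t=y-YN; d=np.array([-np.sin(t),np.cos(t)])*130
    print("blank nest",n.round(1),"size",np.round(w,1),"tilt",np.degrees(t).round(2),"L",(n+d).round(1),"R",(n-d).round(1))
    return n,t
E
python3 - <<'E'
from m import *
s=bot.sense(); print(s["tcp_pos"],s["wrist_force"])
f=bot.grab_frame("top"); cv2.imwrite("pics/t2.png",cv2.resize(f["image"][135:285,195:355],None,fx=4,fy=4)[:,:,::-1]); 
rep(f)
E
```

```text
[0.47100001 0.08477546 0.09980417] [1.05714101 0.34992625 0.36696333]
blank nest [-33.4  87.5] size [ 38.  261.6] tilt 8.05 L [-51.6 216.3] R [-15.2 -41.2]
```

Emit:
step_arm([
  [1,0.6,0.06,0,0,0,0],
  [1,0.67,0.06,0,0,0,0],
  [1,0,0,-0.7,0,0,0],
  [1,0,0,-0.7,0,0,0],
  [1,0,0,-0.5,0,0,0],
  [1,0,0,-0.3,0,0,0],
  [1,0,0,-0.05,0,0,0],
  [1,0,0,0,0,0,0],
])

```text
time: 4.3
tcp_pos: [0.522, 0.0884, 0.0092]
tool_rot: [-3.124, -0.33, 0.001]
wrist_force: [0.1, -0.1, 0.0]
finger_gap: 0.0002
finger_force: 0.0
```

```bash
python3 - <<'E'
from m import *
s=bot.sense(); print(s["tcp_pos"],nest(s["tcp_pos"]),s["wrist_force"],s["finger_gap"])
for n,p in (("side",(150,280,230,360)),):
    f=bot.grab_frame(n); v0,v1,u0,u1=p; cv2.imwrite("pics/s3.png",cv2.resize(f["image"][v0:v1,u0:u1],None,fx=5,fy=4.2)[:,:,::-1])
E
```

```text
[0.52198186 0.08835764 0.00920357] [-55.62614015 254.73078781] [ 0.1165884  -0.08103865  0.0375327 ] 0.00017328923292834675
```

View pics/s3.png

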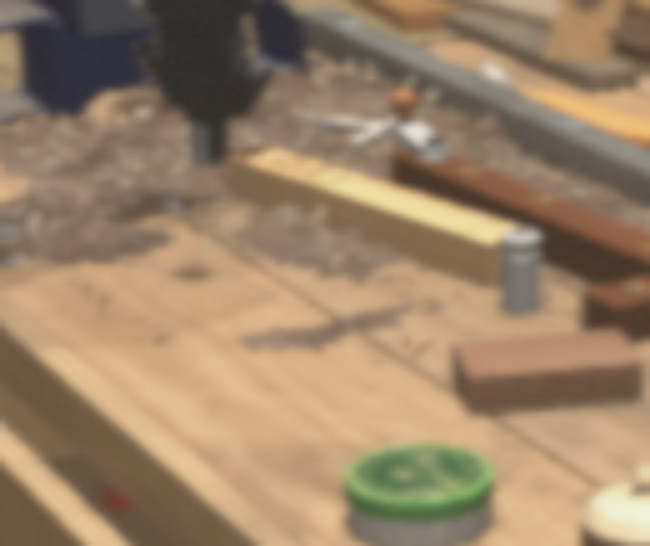

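The shut fingers stand just beyond the blank's left end, (210,150) in the crop, in line with it and clear of the nest. I'll push along the blank's axis.

Emit:
step_arm([
  [1,0.055,-0.26,0,0,0,0],
  [1,0.055,-0.26,0,0,0,0],
  [1,0.055,-0.26,0,0,0,0],
  [1,0.055,-0.26,0,0,0,0],
  [1,0.055,-0.26,0,0,0,0],
  [1,0.055,-0.26,0,0,0,0],
  [1,0.055,-0.26,0,0,0,0],
  [1,0,0,0,0,0,0],
])

```text
time: 5.02
tcp_pos: [0.5381, 0.0126, 0.0092]
tool_rot: [3.124, 0.325, -0.0]
wrist_force: [0.3, -0.6, -0.9]
finger_gap: -0.0002
finger_force: 0.0
```

```bash
cat >> m.py <<'E'
def vis(f,maxgap=None):
    """right end + tilt from whatever part of the blank is visible"""
    c,(w,h),y=blank(f); n=nest(c); t=y-YN; l=max(w,h)/2; d=np.array([-np.sin(t),np.cos(t)])
    print("vis size",round(w),round(h),"tilt",np.degrees(t).round(2),"R",(n-d*l).round(1),"Lvis",(n+d*l).round(1),"L(from R)",(n+d*(260-l)).round(1))
E
python3 - <<'E'
from m import *
s=bot.sense(); print(nest(s["tcp_pos"]),s["wrist_force"])
vis(bot.grab_frame("top"))
E
```

```text
[-44.85831517 177.99466403] [ 0.34939535 -0.56480149 -0.90672134]
vis size 38 215 tilt 8.8 R [ -6.3 -95.3] Lvis [-39.1 117. ] L(from R) [-46.1 161.6]
```

Emit:
step_arm([
  [1,0.02,-0.14,0,0,0,0],
  [1,0.02,-0.14,0,0,0,0],
  [1,0.02,-0.14,0,0,0,0],
  [1,0.02,-0.14,0,0,0,0],
  [1,0.02,-0.14,0,0,0,0],
  [1,0.02,-0.14,0,0,0,0],
  [1,0,-0.05,0,0,0,0],
  [1,0,0,0,0,0,0],
])

```text
time: 5.73
tcp_pos: [0.5425, -0.0208, 0.0092]
tool_rot: [3.124, 0.328, -0.0]
wrist_force: [0.8, -0.2, 0.4]
finger_gap: 0.0002
finger_force: 0.0
```

```bash
python3 - <<'E'
from m import *
s=bot.sense(); print(nest(s["tcp_pos"]),s["wrist_force"])
vis(bot.grab_frame("top"))
E
```

```text
[-42.79843898 144.37622823] [ 0.76884959 -0.23309189  0.38647415]
vis size 39 214 tilt 8.8 R [  -2.  -128.1] Lvis [-34.8  83.8] L(from R) [-41.8 128.9]
```

Emit:
step_arm([
  [1,0,-0.09,0,0,0,0],
  [1,0,0.5,0,0,0,0],
  [1,0,0,0.9,0,0,0],
  [1,0,0,0.9,0,0,0],
  [1,-0.5,-0.6,0,0,0,-0.6],
  [1,-0.55,-0.65,0,0,0,-0.56],
  [1,0,-0.6,0,0,0,0],
  [1,0,0,0,0,0,0],
])

```text
time: 6.45
tcp_pos: [0.4995, -0.0823, 0.0816]
tool_rot: [3.138, 0.104, -0.0]
wrist_force: [0.5, -0.6, 0.6]
finger_gap: -0.0004
finger_force: 0.0
```

```bash
python3 - <<'E'
from m import *
s=bot.sense(); print(nest(s["tcp_pos"]),s["wrist_force"],s["tcp_pos"])
vis(bot.grab_frame("top"))
E
```

```text
[-89.94940594  86.01605027] [ 0.50982564 -0.56714615  0.59952174] [ 0.49951115 -0.08234039  0.08163145]
vis size 38 192 tilt 8.81 R [  -1.4 -130.2] Lvis [-30.8  59.7] L(from R) [-41.2 126.7]
```

Emit:
step_arm([
  [1,0,0,-0.9,0,0,0],
  [1,0,0,-0.8,0,0,0],
  [1,0,0,-0.05,0,0,0],
  [1,0.3,0.02,0,0,0,0],
  [1,0.3,0.02,0,0,0,0],
  [1,0.25,0.02,0,0,0,0],
  [1,0.25,0.02,0,0,0,0],
  [1,0.15,0.01,0,0,0,0],
])

```text
time: 7.17
tcp_pos: [0.5519, -0.0735, 0.0121]
tool_rot: [-3.139, -0.113, -0.002]
wrist_force: [-1.3, -1.0, 0.9]
finger_gap: -0.0
finger_force: 0.4
```

```bash
python3 - <<'E'
from m import *
s=bot.sense(); print(nest(s["tcp_pos"]),s["wrist_force"],s["tcp_pos"])
vis(bot.grab_frame("top"))
E
```

```text
[-37.02191605  91.22097688] [-1.34294193 -1.04223064  0.9211601 ] [ 0.55194664 -0.07345611  0.01207515]
vis size 38 179 tilt 0.75 R [  -6.8 -134.7] Lvis [-9.1 44.5] L(from R) [-10.2 125.3]
```

Emit:
step_arm([
  [1,-0.6,0,0,0,0,0],
  [1,0.05,-0.8,0,0,0,0],
  [1,0.05,-0.8,0,0,0,0],
  [1,0.06,-0.7,0,0,0,0],
  [1,0.3,0.02,0,0,0,0],
  [1,0.3,0.02,0,0,0,0],
  [1,0.2,0.01,0,0,0,0],
  [1,0.1,0,0,0,0,0],
])

```text
time: 7.88
tcp_pos: [0.5696, -0.1636, 0.0115]
tool_rot: [-3.139, -0.113, -0.0]
wrist_force: [-1.3, 0.2, 1.5]
finger_gap: -0.0001
finger_force: 0.9
```

```bash
python3 - <<'E'
from m import *
s=bot.sense(); print(nest(s["tcp_pos"]),s["wrist_force"],s["tcp_pos"])
vis(bot.grab_frame("top"))
E
```

```text
[-25.71763245   0.05446984] [-1.29067178  0.24711272  1.46668624] [ 0.56958284 -0.16361199  0.01146924]
vis size 37 75 tilt 0.76 R [   1.9 -133.4] Lvis [  0.9 -58.2] L(from R) [ -1.5 126.6]
```

Emit:
step_arm([
  [1,0.03,0,0,0,0,0],
  [1,0.03,0,0,0,0,0],
  [1,0.03,0,0,0,0,0],
  [1,0.03,0,0,0,0,0],
  [1,0,0,0,0,0,0],
  [1,0,0,0,0,0,0],
  [1,0,0,0,0,0,0],
  [1,0,0,0,0,0,0],
])

```text
time: 8.6
tcp_pos: [0.5703, -0.1639, 0.0106]
tool_rot: [-3.139, -0.111, 0.01]
wrist_force: [-18.0, 1.6, 10.5]
finger_gap: 0.0005
finger_force: 9.2
```

Emit:
step_arm([
  [1,-0.8,0,0,0,0,0],
  [1,-0.7,0,0.5,0,0,0],
  [1,0,0.4,0.9,0,0,0],
  [1,0,0.5,0.8,0,0,0],
  [1,-0.2,0.95,0.2,0,0,0],
  [1,-0.2,0.95,0.2,0,0,0],
  [1,-0.2,0.95,0,0,0,0],
  [1,-0.2,0.95,0,0,0,0],
])

```text
time: 9.27
tcp_pos: [0.4809, 0.0254, 0.116]
tool_rot: [3.139, 0.111, 0.002]
wrist_force: [0.9, -0.0, 0.1]
finger_gap: 0.0001
finger_force: 0.0
```

```bash
python3 - <<'E'
from m import *
s=bot.sense(); print(nest(s["tcp_pos"]),s["wrist_force"],s["tcp_pos"],s["joint_pos"])
f=bot.grab_frame("top"); vis(f); k=knob(f); n=nest(k[1])-[34,118]; print(k,n, "phi",np.arctan2(n[1],-n[0]))
cv2.imwrite("pics/t4.png",cv2.resize(f["image"][135:225,195:355],None,fx=5,fy=5,interpolation=cv2.INTER_CUBIC)[:,:,::-1])
for phi in (1.82,1.6,1.4,1.2,1.0,.8,.6,.4,.2,0,-.08):
    kb=np.array([34-61*np.cos(phi),118+61*np.sin(phi)]); nn=np.array([-np.sin(phi),-np.cos(phi)])
    a=np.array([11*np.clip(1.5*np.sin(phi),0,1),15*np.clip(1.82-phi,0,1)]); t=kb-9.5*nn+a; print(phi,kb.round(),t.round(1),world(*t).round(4))
E
```

```text
[-100.98894423  194.78311588] [ 0.88909996 -0.0288013   0.05328273] [0.4809113  0.02539165 0.11601774] [ 0.16989865  0.33810578 -0.33391491  2.05589224  0.15757314  0.76987638
 -1.75978364]
vis size 37 263 tilt 0.33 R [   2.5 -133.5] Lvis [  1.  129.4] L(from R) [  1.  126.5]
(24, array([0.63267275, 0.01975656, 0.07      ])) [16.00974113 60.57541506] phi 1.8291826129666322
1.82 [ 49. 177.] [ 69.3 174.8] [0.6521 0.0173]
1.6 [ 36. 179.] [ 56.3 182. ] [0.6387 0.0236]
1.4 [ 24. 178.] [ 44. 186.] [0.6262 0.0268]
1.2 [ 12. 175.] [ 31.8 187.6] [0.6138 0.0275]
1.0 [  1. 169.] [ 20.  186.8] [0.6022 0.0258]
0.8 [ -8. 162.] [  9.3 183.4] [0.5917 0.0217]
0.6 [-16. 152.] [ -1.7 175.3] [0.5814 0.0129]
0.4 [-22. 142.] [-12.1 165.5] [0.5717 0.0024]
0.2 [-26. 130.] [-20.6 154.4] [ 0.5639 -0.0093]
0 [-27. 118.] [-27.  142.5] [ 0.5584 -0.0216]
-0.08 [-27. 113.] [-27.6 137.6] [ 0.5581 -0.0265]
```

View pics/t4.png

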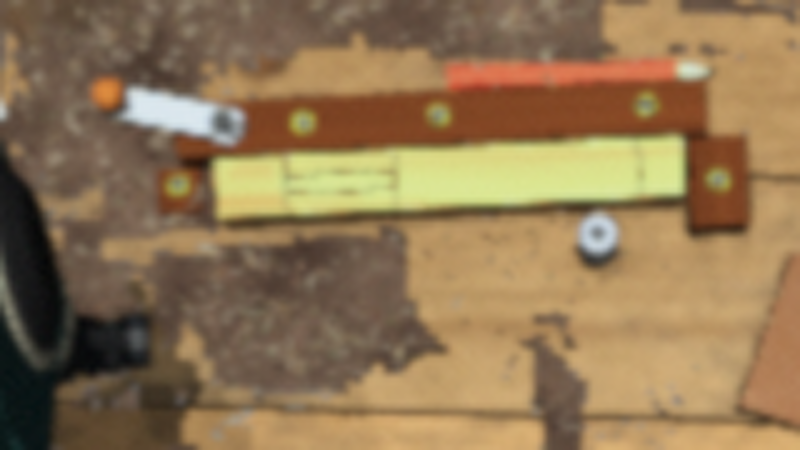

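The blank lies against the rail and the right stop. The keeper is still open, with its knob at (108,93). I'll go over it and come down behind it.

Emit:
step_arm([
  [1,0.97,-0.03,0,0,0,0],
  [1,0.97,-0.03,0,0,0,0],
  [1,0.97,-0.03,0,0,0,0],
  [1,0.97,-0.03,0,0,0,0],
  [1,0.97,-0.03,0,0,0,0],
  [1,0,0,-0.8,0,0,0],
  [1,0,0,-0.8,0,0,0],
  [1,0,0,0,0,0,0],
])

```text
time: 9.98
tcp_pos: [0.6722, 0.0177, 0.0451]
tool_rot: [3.14, 0.112, -0.013]
wrist_force: [-1.3, 0.1, -1.4]
finger_gap: 0.0001
finger_force: 0.0
```

Emit:
step_arm([
  [1,-0.25,-0.02,0.2,0,0,0],
  [1,-0.25,0,0,0,0,0],
  [1,-0.33,0.16,0,0,0,0],
  [1,-0.31,0.08,0,0,0,0],
  [1,-0.31,0.02,0,0,0,0],
  [1,-0.29,-0.04,0,0,0,0],
  [1,-0.26,-0.1,0,0,0,0],
  [1,-0.13,-0.11,0,0,0,0],
])

```text
time: 10.65
tcp_pos: [0.5896, 0.0177, 0.0609]
tool_rot: [3.139, 0.113, 0.001]
wrist_force: [0.0, 2.2, 0.5]
finger_gap: 0.0002
finger_force: 0.8
```

```bash
python3 - <<'E'
from m import *
s=bot.sense(); print(nest(s["tcp_pos"]),s["wrist_force"],s["tcp_pos"])
f=bot.grab_frame("top"); vis(f); k=knob(f); print(k)
if k[0]>5:
    n=nest(k[1])-[34,118]; print(n, "phi",np.arctan2(n[1],-n[0]))
cv2.imwrite("pics/t5.png",cv2.resize(f["image"][135:225,195:355],None,fx=5,fy=5,interpolation=cv2.INTER_CUBIC)[:,:,::-1])
g=bot.grab_frame("side"); cv2.imwrite("pics/s5.png",cv2.resize(g["image"][130:230,240:360],None,fx=6,fy=5,interpolation=cv2.INTER_CUBIC)[:,:,::-1])
E
```

```text
[  6.8574923  179.56525289] [0.03753371 2.1834266  0.48844312] [0.58955657 0.01773384 0.0609118 ]
vis size 38 249 tilt 0.33 R [   2.5 -133.5] Lvis [  1.  115.9] L(from R) [  1.  126.5]
(0, None)
```

View pics/s5.png

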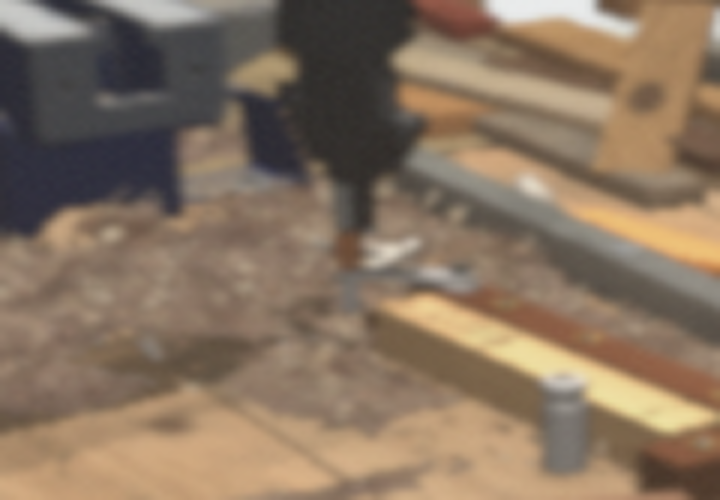

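The keeper is about half way, with the finger behind the knob at (345,240) and pushing lightly. I'll follow the rest of the arc a little lower.

Emit:
step_arm([
  [1,-0.2,-0.12,-0.15,0,0,0],
  [1,-0.24,-0.26,0,0,0,0],
  [1,-0.2,-0.29,0,0,0,0],
  [1,-0.14,-0.31,0,0,0,0],
  [1,0,-0.1,0,0,0,0],
  [1,0,-0.05,0,0,0,0],
  [1,0,0,0,0,0,0],
  [1,0,0,0,0,0,0],
])

```text
time: 11.42
tcp_pos: [0.5581, -0.0234, 0.0532]
tool_rot: [-3.134, -0.117, 0.002]
wrist_force: [-6.1, 30.8, 4.6]
finger_gap: 0.0
finger_force: 15.0
```

Emit:
step_arm([
  [1,0,0.3,0,0,0,0],
  [1,0,0.7,0,0,0,0],
  [1,0,0,0.8,0,0,0],
  [1,-0.4,0.4,0.8,0,0,0],
  [1,-0.7,0.4,0,0,0,0],
  [1,-0.7,0.2,0,0,0,0],
  [1,0,0,0,0,0,0],
  [1,0,0,0,0,0,0],
])

```text
time: 12.08
tcp_pos: [0.4864, 0.0514, 0.1176]
tool_rot: [3.139, 0.112, 0.0]
wrist_force: [0.1, 0.1, 0.6]
finger_gap: -0.0002
finger_force: 0.0
```

```bash
python3 - <<'E'
from m import *
f=bot.grab_frame("top"); vis(f); k=knob(f); print(k)
if k[0]>5:
    n=nest(k[1])-[34,118]; print(n, "phi",np.arctan2(n[1],-n[0]))
cv2.imwrite("pics/t6.png",cv2.resize(f["image"][135:225,195:355],None,fx=5,fy=5,interpolation=cv2.INTER_CUBIC)[:,:,::-1])
E
```

```text
vis size 38 244 tilt 0.25 R [   2.5 -133.4] Lvis [  1.4 110.7] L(from R) [  1.3 126.6]
(22, array([ 0.56053675, -0.04389926,  0.07      ]))
[-60.39094832   2.10660595] phi 0.03486867134800299
```

View pics/t6.png

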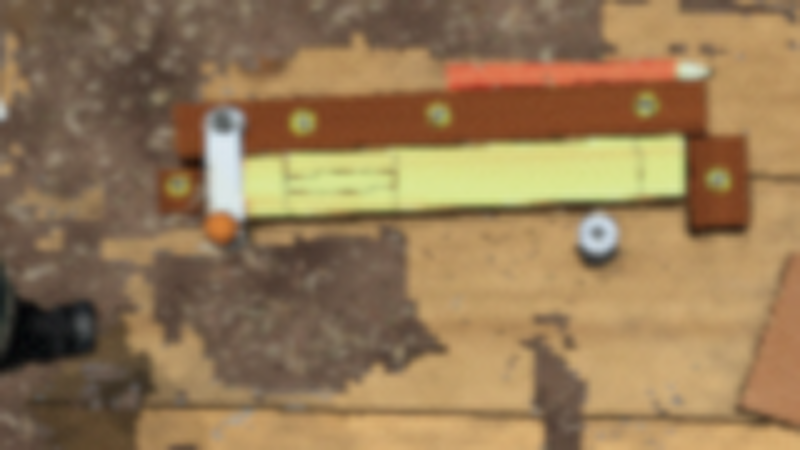

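The keeper is closed (about 0.03 rad, knob at (220,228) in front of the blank) and the blank is seated flat against the rail.

```bash
python3 -c "
from workcell import bot
print(bot.close_job())"
```

```text
the job is handed in; nothing more can be done
None
```

I handed the job in with the blank flat against the back rail between the end stops and the keeper closed to about 0.03 rad; the last picture confirms both, but no verdict was shown.

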